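Swing the ladle rest out to its click stop

ROBOT

A 6-joint arm with a two-finger parallel gripper is mounted at the origin on the work surface. World frame = base frame: x ahead of the robot, y to its left, z up, the work surface at z = 0. Lengths are in m, angles in rad, forces in N, time in s.
With the tool pointing down it reaches from about 0.3 to 0.75 m from the base axis. Payload 8.5 kg.
Tool frame: the origin (TCP) lies on the centre line of the jaws, within the pads' length; the fingertips stand tips_ahead ahead of it and the grasp point (between the pads) lies 3 mm ahead of it (tips_ahead is the distance from the TCP to the fingertips, in m); y points along the fingers, x is the direction in which the jaws open and shut, and the axes are right-handed (so a half turn about y gives the same grasp; the last joint's range is limited). The gripper opens to 85 mm and grips with 20 to 120 N. Pads are 22 mm wide; open, the fingers measure 114 mm over their backs; the gripper's body (76 mm by 85 mm) begins 54 mm behind the grasp point. The pads swing forward as they close: fully open they stand 13 mm farther back than shut.
Start: joints at [-1.387, 0.381, 1.297, -0, 1.464, -0.215], TCP at [0.214, -0.507, 0.253] pointing down, gripper open.
Joint ranges: [-3.11, 3.11], [-0.89, 2.33], [0.22, 2.48], [-1.42, 4.56], [0.17, 2.85], [-2.88, 2.88]. Speed limits (rad/s): [2.39, 2.39, 3.14, 3.14, 3.14, 3.14].

INTERFACE

Orientations are given as a 3x3 rotation matrix whose columns are the frame's x, y, z axes.
In Python, from station import state, read_camera, job_done, tips_ahead gives the robot as it stands.
- The arm moves only by the tool apply_moves, never from a script. Its argument "targets" is a list of rows, each a list of 3 entries, a list of its own where there are three numbers: the shift along the world's x, y, z in m, then the turn, a rotation vector about the world's x, y, z in degrees, then the closure, from 0 (fully open) to 1 (shut). A call has 1 to 5 rows; each row shifts and turns the commanded pose from where the row before left it; what a row does not reach is not made up. A row lasts 1/10 s, in which the tool goes at most 50 mm and 8.59 degrees, less where a joint would pass 70% of its speed; a pose out of reach is approached as far as the arm can. A call with a gripper value outside its range is refused whole. The fingers move at their own pace and stop on an object; the grip force is fixed at half the most. Time passes only in rows, so rows that do not move let the fingers close. It gives the time, the measured TCP pose, the force and the opening at its end, in the units of the state.
- state(): the state, without advancing time (a new reading comes with each control period).
- read_camera(name): name is "scene" or "top" or "wrist"; returns a dict with "img" (420x560x3 uint8, red, green, blue), "vfov" (degrees; the focal length in pixels is half the picture's height over the tangent of half this angle, whatever the lens; pixels are square), "cx", "cy" (the principal point, pixels), "k1" (the pictures are not rectified: a ray, as slopes to the right and down, at radius r is drawn at 1 + k1 r^2 times it, then the intrinsics apply), "T" (4x4, takes a point from camera to world coordinates). Camera axes: x right, y up, looking along -z (the intrinsics and any distortion apply to the point x, -y, -z); pixel columns grow to the right and rows downward; lengths in m; the calibration is good to about 2 mm. A picture is of the moment at which its call begins. There is no depth.
- job_done(): hands the job in, once; it reports no verdict.
The state is a dict: "t": time; "joint_pos": joint angles; "qvel": joint speeds; "effort": joint torques, N m; "tcp_pos": TCP position; "ee_rot": TCP orientation; "ft_force": force on the tool from outside, world axes, zero at the start; "ft_torque": the same for the moment, N m; "grip_width": finger opening in m.
Only numpy, scipy, OpenCV 4.12 (cv2) and the standard library are available. Lean on these libraries where they do the work, as an engineer would, in place of code of your own. Each camera call takes 0.05 s, during which the arm holds its last target.

TASK

Beside the hob, get the ladle rest ready for use: push its folded steel bar round, out over the navy dish side of the acacia board, until it is fully home in its end detent and the red pin has popped up and holds it there. Stop pushing once it is home, do not force it against its stop, and leave the dish, the mould and everything else where they stand.

Things in the scene. Friction and masses are not known exactly. Their poses are not given: they have to be found in the camera images.
- rest: The ladle rest: a fixed acacia board 250 x 310 mm, 18 mm thick, with a steel hinge post near its far right corner. Origin: on the post's upright axis, which is the hinge axis, at counter height (z = 0). The board spans x -195 to +55 mm and y -95 to +215 mm in this frame, which turns with the board (yaw up to 0.35 rad either way).
- rest_bar: The swinging steel bar: 6 mm thick, upright faces 22 mm high (65 to 87 mm above the counter), reaching 144 mm from the hinge axis, with a 50 mm cross rod and two prongs (ladle cradle, top at 100 mm) at its end. Origin: on the hinge axis, 76 mm above the counter; x runs outward along the bar, y is the way it swings out: push on its -y face, beside which nothing stands.
- push_point (a point): Middle of the bar, 105 mm out, 76 mm above the counter: a good place to push. It takes 1 to 3 N along the way; about 0.5 rad before home a hump raises it to some 8 to 14 N for about 0.1 rad, then it eases, the pin pops up and the bar snaps on by itself to within 0.1 rad of a rubber-faced stop, firm at 15 to 25 N. Over 60 N is forcing it.
- hub_top (a point): Top of the round hub on the hinge axis, 96 mm above the counter, radius 16 mm. Below it a flat steel quadrant plate (60 to 66 mm above the counter, radius 54 mm) turns with the bar, ahead of it. From 65 mm out there is only the bar.
- swing (a joint): Swing angle of the bar about the hinge (rad). 0: folded, the bar points along the board's +y; it grows counter-clockwise seen from above, towards the board's near (-x) side. Starts at 0 to 0.35 and stays where left. The end detent sits on a brass collar clamped at a different angle each time: home lies somewhere from 1.38 to 2.10, and touch or the pin tells where.
- pin (a joint): Height of the red sprung pin, 8 mm across, 45 mm from the hinge axis (m). About 0 while it is pressed under the quadrant plate, down to -0.0035 on the hump; +0.011 once it has popped up in the plate's slot next to the bar, when its red top stands 5 mm above the plate and it locks the bar both ways with 0.07 rad of play. Read with about 2 mm of noise.
- dish: Navy ceramic dish, 84 mm across, 26 mm high, loose on the board (rim 44 mm above the counter), under the bar's end position. Origin: centre of its underside.
- mould: Square white plastic sushi mould with its press, 76 x 76 mm, 39 mm high, loose on the board (top 57 mm above the counter) outside the bar's path. Origin: centre of its underside.
- ladle: Stainless ladle lying on the counter right of the board: bowl 84 mm across and 34 mm high at the origin (centre of the bowl's underside), handle 260 mm along its x, up to 55 mm high.
- sauce: Sauce bottle, 56 mm across, 170 mm high, loose on the counter right of the board.
- spice: Spice jar, 56 mm across, 100 mm high, loose on the counter right of the board.
- cup: White cup, 72 mm across, 65 mm high, loose on the counter left of the board, beyond the hob.

How it is judged:
By the outcome, as a careful person would: the job done as asked, in the order asked, and still so for the second after the job is handed in, with the robot touching nothing.
It also fails if it takes over 48 s, if anything falls off the work surface, if the arm or the gripper's body presses on something with over 40 N, if the wrist force passes 120 N, or if a joint passes its speed limit or range.

## Working session

There is one attempt and no reset: what is moved stays moved. The work goes in short steps, Python scripts to look and compute and a tool call to move; the robot and the scene stay as the last step left them, time stands still between calls to the robot, and variables do not carry over. Pictures are saved under pics/ and viewed, and the job is handed in when it is done.

Besides the shell and the picture viewer there is one more tool, called after "Request:" as a command line: name --argument value ..., lists and objects as JSON in quotes. apply_moves: Moves the arm, as the interface text tells. Its arguments: {"type":"object","properties":{"targets":{"type":"array"}},"required":["targets"]}

```bash
mkdir -p pics; ls; cat > h.py <<'E'
import numpy as np,cv2
from station import *
def cam(n):
    c=read_camera(n);f=c['img'].shape[0]/2/np.tan(np.radians(c['vfov'])/2);c['f']=f;return c
def save(c,name,crop=None,s=1):
    im=c['img'][:,:,::-1]
    if crop: x0,y0,x1,y1=crop; im=im[y0:y1,x0:x1]
    im=cv2.resize(im,None,fx=s,fy=s,interpolation=cv2.INTER_CUBIC); cv2.imwrite('pics/'+name,im)
def ray(c,u,v):
    d=np.array([(u-c['cx'])/c['f'],(v-c['cy'])/c['f']]);p=d.copy()
    for _ in range(20): p=d/(1+c['k1']*(p@p))
    T=np.array(c['T']);return T[:3,3],T[:3,:3]@np.array([p[0],-p[1],-1])
def at(c,u,v,z):
    o,d=ray(c,u,v);return o+d*(z-o[2])/d[2]
def proj(c,P):
    T=np.array(c['T']);q=T[:3,:3].T@(np.array(P)-T[:3,3]);p=np.array([q[0],-q[1]])/-q[2]
    p=p*(1+c['k1']*(p@p));return p*c['f']+[c['cx'],c['cy']]
E
python3 - <<'E'
from h import *
import pickle
for n in('scene','top','wrist'):
    c=cam(n);save(c,n+'0.png');pickle.dump(c,open(n+'0.pkl','wb'));print(n,c['vfov'],c['k1'],np.round(c['T'],3).tolist())
s=state();print(s,tips_ahead)
try:print(tips_ahead())
except Exception as e:print(e)
E
```

```text
pics
scene 43.53819227030728 0.06406670189002264 [[0.67, -0.543, 0.507, 1.278], [0.743, 0.481, -0.467, -0.756], [0.01, 0.689, 0.725, 1.1], [0.0, 0.0, 0.0, 1.0]]
top 45.25049459901793 0.05705545711551968 [[0.004, 0.994, -0.107, 0.403], [-1.0, 0.003, -0.007, -0.111], [-0.006, 0.107, 0.994, 1.712], [0.0, 0.0, 0.0, 1.0]]
wrist 71.15637529916121 -0.038771023117660924 [[0.389, 0.884, 0.261, 0.279], [-0.921, 0.373, 0.108, -0.48], [-0.002, -0.283, 0.959, 0.373], [0.0, 0.0, 0.0, 1.0]]
{'t': 0.15, 'joint_pos': array([-1.38726775e+00,  3.81070170e-01,  1.29801815e+00, -1.11247708e-05,
        1.46359361e+00, -2.15278748e-01]), 'qvel': array([-0.00044939, -0.00373881, -0.00384871, -0.00031073,  0.00045218,
       -0.0003079 ]), 'effort': array([ 3.70251626e-03, -4.48627496e+01, -2.31344390e+01, -1.28383335e-04,
        3.77069824e-03,  1.39288210e-05]), 'tcp_pos': array([ 0.21354695, -0.5066477 ,  0.25286116]), 'ee_rot': array([[ 3.88320531e-01, -2.09668157e-04,  9.21524346e-01],
       [-9.21523753e-01,  1.06896454e-03,  3.88320524e-01],
       [-1.06649530e-03, -9.99999407e-01,  2.21886692e-04]]), 'ft_force': array([-0.68226163,  0.69223043,  0.14944956]), 'ft_torque': array([ 0.01566738, -0.00492847, -0.04189141]), 'grip_width': 0.08518777788542338} 0.022
'float' object is not callable
```

View pics/scene0.png

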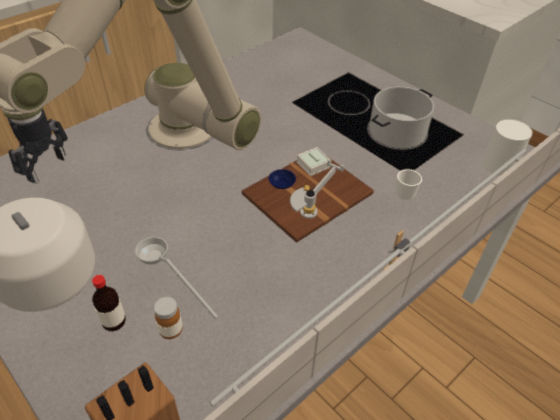

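View pics/top0.png

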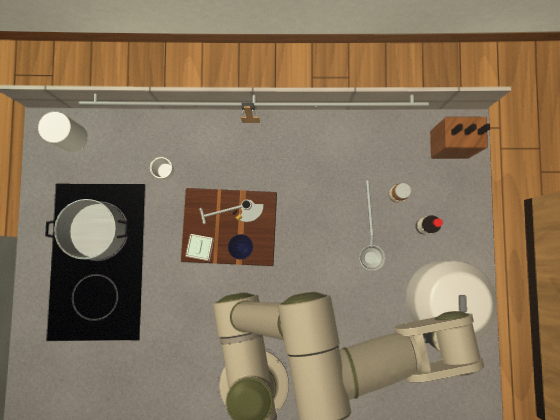

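```bash
python3 - <<'E'
from h import *
import pickle
c=pickle.load(open('top0.pkl','rb'));save(c,'t1.png',(170,175,290,275),6.5)
c=pickle.load(open('scene0.pkl','rb'));save(c,'s1.png',(235,140,385,245),5.3)
E
```

```text
(no output)
```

View pics/t1.png

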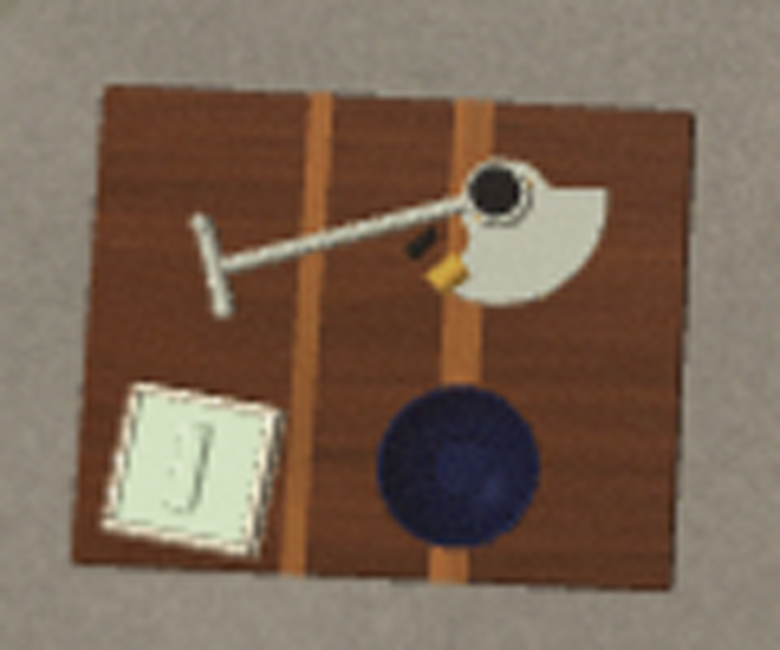

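View pics/s1.png

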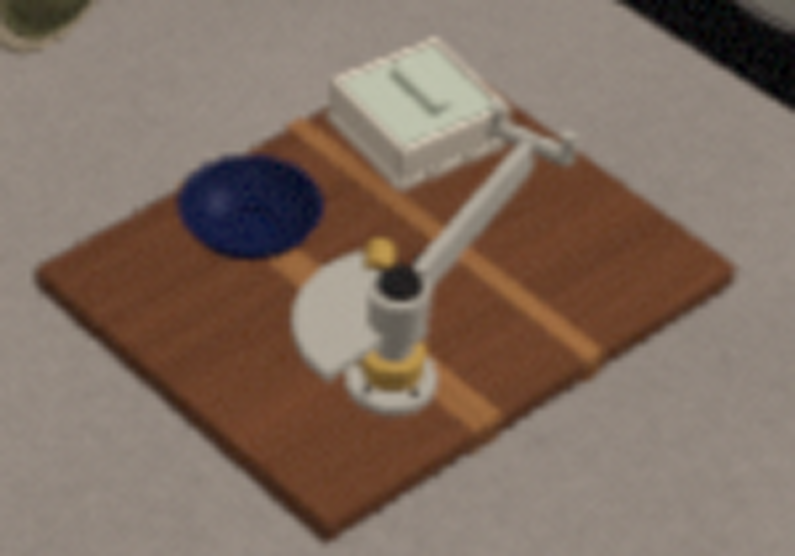

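The top crop shows the hub at about (496,190), the bar running to the cross rod at (212,266), the dish at (459,466), and the mould at (192,468).

```bash
python3 - <<'E'
from h import *
import pickle
c=pickle.load(open('top0.pkl','rb'))
A=lambda u,v,z:at(c,170+u/6.5-.42,175+v/6.5-.42,z)[:2]
cor=[A(105,86,.018),A(694,112,.018),A(673,589,.018),A(73,563,.018)]
for p in cor: print(np.round(p,4))
TL,TR,BR,BL=cor
print([np.linalg.norm(a-b) for a,b in((TL,TR),(TR,BR),(BR,BL),(BL,TL))])
# kabsch: board frame pts: TL=(55,215),TR=(55,-95),BR=(-195,-95),BL=(-195,215)
B=np.array([[.055,.215],[.055,-.095],[-.195,-.095],[-.195,.215]]);W=np.array(cor)
H=(B-B.mean(0)).T@(W-W.mean(0));yaw=np.arctan2(H[0,1]-H[1,0],H[0,0]+H[1,1])
R=np.array([[np.cos(yaw),-np.sin(yaw)],[np.sin(yaw),np.cos(yaw)]])
o=W.mean(0)-R@B.mean(0);print('yaw',yaw,'hinge from board',o)
hub=A(494,190,.096);print('hub top',hub)
m=A(222,266,.087);print('bar end',m,np.linalg.norm(m-hub))
d=m-hub;ang=np.arctan2(d[1],d[0]);print('bar world ang',ang,'swing',ang-yaw-np.pi/2)
print('dish',A(459,466,.044),'mould',A(192,468,.057))
c2=pickle.load(open('scene0.pkl','rb'))
h2=at(c2,235+398/5.3-.4,140+282/5.3-.4,.096);print('hub scene',h2)
e2=at(c2,235+528/5.3-.4,140+146/5.3-.4,.087);print('end scene',e2)
d=(e2-h2)[:2];print(np.arctan2(d[1],d[0])-yaw-np.pi/2)
E
```

```text
[0.6447 0.2387]
[ 0.6321 -0.0685]
[ 0.3851 -0.0592]
[0.3975 0.2487]
[np.float64(0.3074700704198249), np.float64(0.2471772278696129), np.float64(0.3081210329729174), np.float64(0.24734818908456574)]
yaw -0.04006884544645917 hinge from board [0.58238874 0.02714522]
hub top [0.58215609 0.02857509]
bar end [0.54466086 0.16414012] 0.14065479267180753
bar world ang 1.8406353350037605 swing 0.30990785365532325
dish [0.4469175  0.04902919] mould [0.44522931 0.18202161]
hub scene [0.58396205 0.02339448 0.096     ]
end scene [0.54900917 0.15940431 0.087     ]
0.2916134184741792
```

Request:
apply_moves --targets '[[[0.02,0.034,0],[0,0,4.3],1],[[0.02,0.034,0],[0,0,4.3],1],[[0.02,0.034,0],[0,0,4.3],1],[[0.02,0.034,0],[0,0,4.3],1],[[0.02,0.034,0],[0,0,4.3],1]]'

```text
t: 0.65
tcp_pos: [0.314, -0.3353, 0.2532]
ee_rot: [[0.701, -0.0, 0.713], [-0.713, 0.0, 0.701], [-0.0, -1.0, 0.0]]
ft_force: [0.6, -1.1, 0.1]
grip_width: 0.0123
```

Request:
apply_moves --targets '[[[0.02,0.034,0],[0,0,4.3],1],[[0.02,0.034,0],[0,0,4.3],1],[[0.02,0.034,0],[0,0,4.3],1],[[0.02,0.034,0],[0,0,4.3],1],[[0.02,0.034,0],[0,0,4.3],1]]'

```text
t: 1.15
tcp_pos: [0.4141, -0.1653, 0.2533]
ee_rot: [[0.914, -0.0, 0.406], [-0.406, 0.0, 0.914], [-0.0, -1.0, 0.0]]
ft_force: [0.2, -0.3, -0.3]
grip_width: -0.0001
```

Request:
apply_moves --targets '[[[0.02,0.034,0],[0,0,4.3],1],[[0.02,0.034,0],[0,0,4.3],1],[[0.02,0.034,0],[0,0,4.3],1],[[0.02,0.034,0],[0,0,4.3],1],[[0.02,0.034,0],[0,0,4.3],1]]'

```text
t: 1.65
tcp_pos: [0.5141, 0.0048, 0.2532]
ee_rot: [[0.999, -0.0, 0.043], [-0.043, 0.0, 0.999], [-0.0, -1.0, 0.0]]
ft_force: [0.1, -0.7, 0.0]
grip_width: 0.0003
```

Request:
apply_moves --targets '[[[0.0215,0.034,0],[0,0,4.5],1],[[0.0215,0.034,0],[0,0,4.5],1],[[0.0215,0.034,0],[0,0,4.5],1],[[0.0215,0.034,0],[0,0,4.5],1],[[0,0,-0.02],[0,0,0],1]]'

```text
t: 2.15
tcp_pos: [0.6017, 0.1429, 0.2343]
ee_rot: [[0.963, 0.005, -0.271], [0.271, 0.001, 0.963], [0.005, -1.0, -0.0]]
ft_force: [-0.2, -1.7, -1.1]
grip_width: -0.0
```

```bash
python3 - <<'E'
from h import *
import pickle
for n in('scene','wrist'):
    c=cam(n);pickle.dump(c,open(n+'1.pkl','wb'))
    save(c,n+'1.png')
    if n=='scene': save(c,'scene1c.png',(215,60,405,245),3.2)
s=state();print(s['tcp_pos'],s['ft_force'],s['joint_pos'])
E
```

```text
[0.59876649 0.13997321 0.23039199] [-0.34452045 -0.55983019  0.28297935] [ 3.74214233e-02  5.13746920e-01  1.14077871e+00 -1.11799725e-04
  1.49270387e+00 -2.31840295e-01]
```

View pics/scene1c.png

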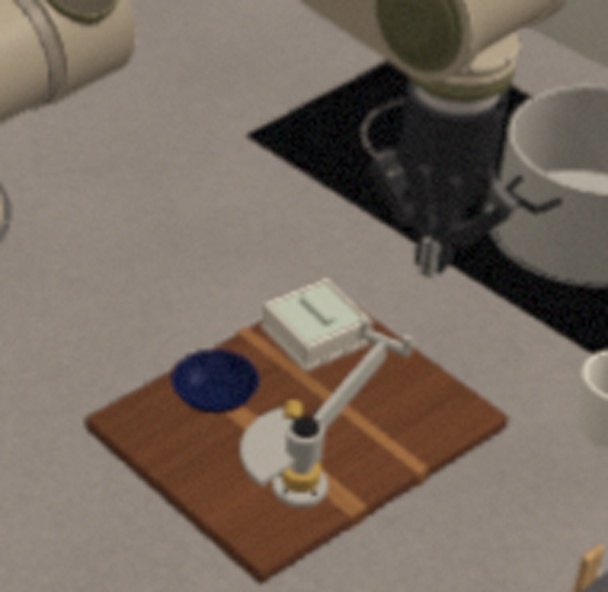

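View pics/wrist1.png

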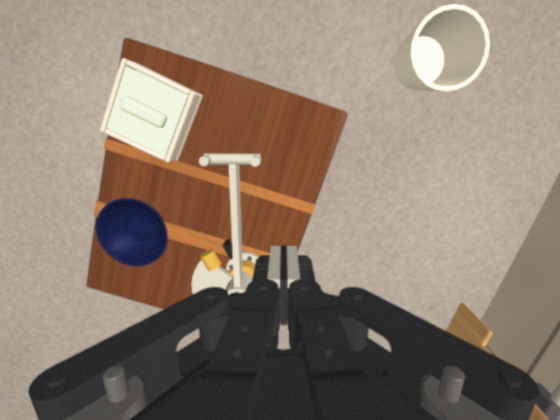

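```bash
python3 - <<'E'
from h import *
import pickle
c=pickle.load(open('wrist1.pkl','rb'))
save(c,'w1c.png',(180,130,340,300),4)
s=state();R=np.array(s['ee_rot']);p=np.array(s['tcp_pos'])
print('cam in tool',R.T@(np.array(c['T'])[:3,3]-p))
for d in(0,.022,.035):
  print(d,proj(c,p+R@[0,d,0]),proj(c,p+R@[.01,d,0]))
print('rod centre',at(c,230,160,.09),'bar',at(c,235,165,.087),at(c,238,285,.087))
E
```

```text
cam in tool [-0.00019086 -0.11896372  0.07218587]
0 [282.82630036 285.04620251] [304.58104292 285.05514746]
0.022 [282.80918554 262.91161326] [301.64074749 262.9282483 ]
0.035 [282.80114781 252.41660346] [300.24468034 252.43553548]
rod centre [0.54260362 0.16539381 0.09      ] bar [0.54748752 0.16172203 0.087     ] [0.57753461 0.04384346 0.087     ]
```

View pics/w1c.png

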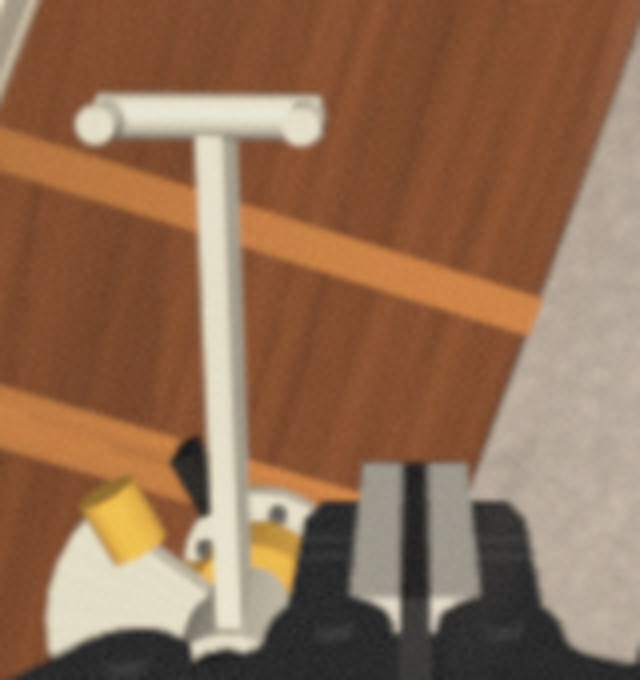

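Request:
apply_moves --targets '[[[0,0,-0.03],[0,0,0],1],[[0,0,-0.03],[0,0,0],1],[[0,0,-0.03],[0,0,0],1],[[0,0,-0.03],[0,0,0],1],[[0,0,-0.022],[0,0,0],1]]'

```text
t: 2.75
tcp_pos: [0.599, 0.1383, 0.0902]
ee_rot: [[0.965, -0.002, -0.263], [0.263, -0.0, 0.965], [-0.002, -1.0, 0.0]]
ft_force: [0.2, -0.4, 0.8]
grip_width: 0.0003
```

```bash
cat > look.py <<'E'
import sys
from h import *
k=sys.argv[1]
c=cam('wrist');save(c,f'w{k}.png')
c=cam('scene');save(c,f's{k}.png',(215,60,405,245),3.2)
s=state();p=s['tcp_pos'];h=np.array([.5825,.027]);d=p[:2]-h
x=s['ee_rot'][:,0]
print(np.round(p,4),np.round(s['ft_force'],1),'r',np.hypot(*d),'ang',np.arctan2(d[1],d[0])%6.283,'toolang',np.arctan2(x[1],x[0])+np.pi/2, s['t'],s['joint_pos'].round(2))
E
python3 look.py 2
```

```text
[0.5982 0.1383 0.0892] [ 0.5 -0.   0.3] r 0.11242883864482864 ang 1.4307718271374987 toolang 1.837418305704272 2.85 [ 0.03  0.65  1.33 -0.    1.17 -0.23]
```

View pics/s2.png

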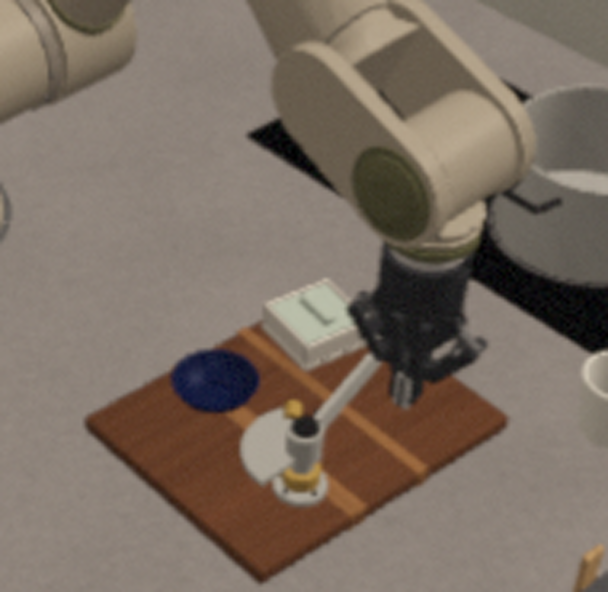

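View pics/w2.png

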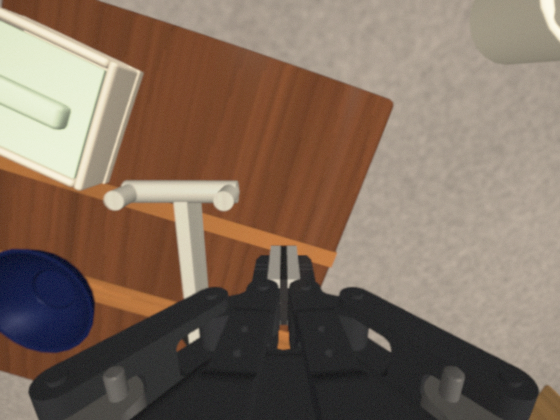

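```bash
python3 - <<'E'
from h import *
from scipy.optimize import fsolve
c=cam('scene');s=state();R=s['ee_rot'];p=s['tcp_pos']
for u,v in((402,402),(480,345),(470,362),(432,372),(355,305),(372,325)):
    t=np.array([215+u/3.2,60+v/3.2])
    print((u,v),fsolve(lambda q:proj(c,p+R@[q[0],q[1],0])-t,[0,0]))
E
```

```text
(402, 402) [-0.00150527  0.03017176]
(480, 345) [ 0.06038481 -0.06784791]
(470, 362) [ 0.05444959 -0.04571543]
(432, 372) [ 0.02206873 -0.01800845]
(355, 305) [-0.05809555 -0.05681579]
(372, 325) [-0.03976927 -0.04257211]
```

```bash
cat > plan.py <<'E'
import sys
from h import *
# args: theta list start step n, r, off ; prints row deltas from given start pose
h=np.array([.5825,.027])
def P(t,r=.105,off=.016):
    return h+r*np.array([np.cos(t),np.sin(t)])-off*np.array([-np.sin(t),np.cos(t)])
t0,t1,n=float(sys.argv[1]),float(sys.argv[2]),int(sys.argv[3])
s=state();p0=s['tcp_pos'][:2]
print('from actual to P(t0):',P(t0)-p0)
ts=np.linspace(t0,t1,n+1)
for a,b in zip(ts,ts[1:]): print(round(b,3),np.round((P(b)-P(a)),4),'deg',round(np.degrees(b-a),2))
E
python3 plan.py 1.84 2.44 10; python3 plan.py 2.44 3.64 30
```

```text
from actual to P(t0): [-0.02925114 -0.00603193]
1.9 [-0.0063 -0.0009] deg 3.44
1.96 [-0.0062 -0.0013] deg 3.44
2.02 [-0.0061 -0.0017] deg 3.44
2.08 [-0.006  -0.0021] deg 3.44
2.14 [-0.0059 -0.0024] deg 3.44
2.2 [-0.0057 -0.0028] deg 3.44
2.26 [-0.0056 -0.0031] deg 3.44
2.32 [-0.0054 -0.0034] deg 3.44
2.38 [-0.0052 -0.0037] deg 3.44
2.44 [-0.0049 -0.004 ] deg 3.44
from actual to P(t0): [-0.08662229 -0.03151385]
2.48 [-0.0031 -0.0029] deg 2.29
2.52 [-0.003 -0.003] deg 2.29
2.56 [-0.0029 -0.0031] deg 2.29
2.6 [-0.0028 -0.0032] deg 2.29
2.64 [-0.0026 -0.0033] deg 2.29
2.68 [-0.0025 -0.0034] deg 2.29
2.72 [-0.0024 -0.0035] deg 2.29
2.76 [-0.0022 -0.0036] deg 2.29
2.8 [-0.0021 -0.0037] deg 2.29
2.84 [-0.0019 -0.0038] deg 2.29
2.88 [-0.0018 -0.0039] deg 2.29
2.92 [-0.0016 -0.0039] deg 2.29
2.96 [-0.0015 -0.004 ] deg 2.29
3.0 [-0.0013 -0.004 ] deg 2.29
3.04 [-0.0011 -0.0041] deg 2.29
3.08 [-0.001  -0.0041] deg 2.29
3.12 [-0.0008 -0.0042] deg 2.29
3.16 [-0.0006 -0.0042] deg 2.29
3.2 [-0.0005 -0.0042] deg 2.29
3.24 [-0.0003 -0.0042] deg 2.29
3.28 [-0.0001 -0.0042] deg 2.29
3.32 [ 0.     -0.0042] deg 2.29
3.36 [ 0.0002 -0.0042] deg 2.29
3.4 [ 0.0004 -0.0042] deg 2.29
3.44 [ 0.0005 -0.0042] deg 2.29
3.48 [ 0.0007 -0.0042] deg 2.29
3.52 [ 0.0009 -0.0042] deg 2.29
3.56 [ 0.001  -0.0041] deg 2.29
3.6 [ 0.0012 -0.0041] deg 2.29
3.64 [ 0.0014 -0.004 ] deg 2.29
```

Request:
apply_moves --targets '[[[-0.01,-0.002,0],[0,0,0],1],[[-0.01,-0.002,0],[0,0,0],1],[[-0.009,-0.002,0],[0,0,0],1],[[0,0,0],[0,0,0],1]]'

```text
t: 3.3
tcp_pos: [0.5705, 0.1329, 0.093]
ee_rot: [[0.964, 0.002, -0.264], [0.264, -0.0, 0.964], [0.002, -1.0, -0.001]]
ft_force: [0.2, -0.0, 0.1]
grip_width: 0.0004
```

Request:
apply_moves --targets '[[[-0.0063,-0.0009,0],[0,0,3.4],1],[[-0.0062,-0.0013,0],[0,0,3.4],1],[[-0.0061,-0.0017,0],[0,0,3.4],1],[[-0.006,-0.0021,0],[0,0,3.4],1],[[-0.0059,-0.0024,0],[0,0,3.4],1]]'

```text
t: 3.8
tcp_pos: [0.542, 0.1256, 0.0928]
ee_rot: [[0.844, 0.006, -0.537], [0.537, 0.002, 0.844], [0.006, -1.0, -0.002]]
ft_force: [3.8, 3.7, 0.1]
grip_width: -0.0
```

```bash
python3 look.py 3
```

```text
[0.5405 0.1248 0.0923] [ 0.2  0.1 -0.7] r 0.10645129341012584 ang 1.976705825585262 toolang 2.13606910968059 3.9 [ 0.01  0.56  1.52  0.    1.07 -0.55]
```

View pics/w3.png

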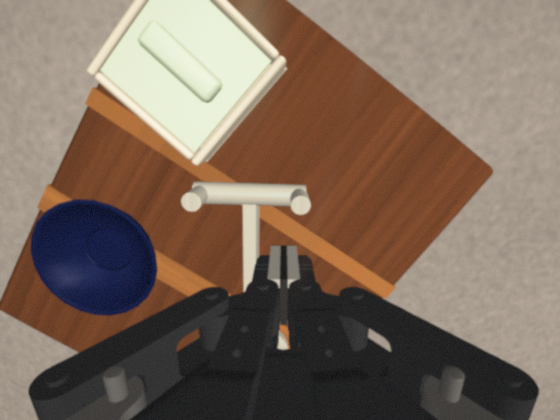

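View pics/s3.png

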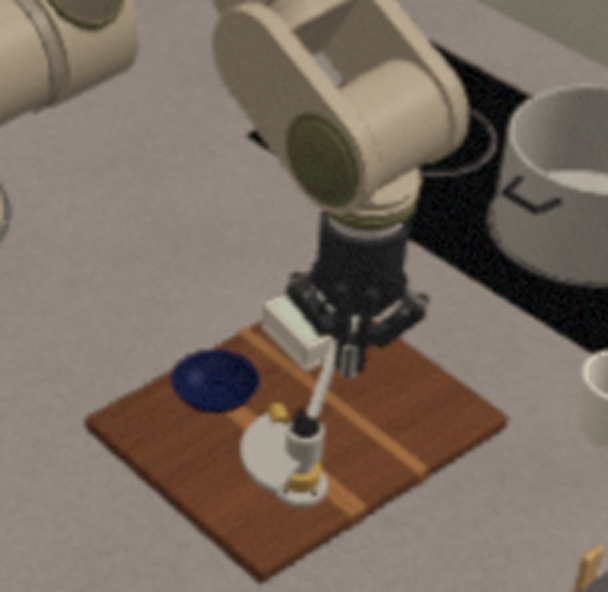

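Request:
apply_moves --targets '[[[-0.0057,-0.0028,-0.002],[0,0,3.4],1],[[-0.0056,-0.0031,-0.001],[0,0,3.4],1],[[-0.0054,-0.0034,0],[0,0,3.4],1],[[-0.0052,-0.0037,0],[0,0,3.4],1]]'

```text
t: 4.3
tcp_pos: [0.5204, 0.1128, 0.0896]
ee_rot: [[0.695, 0.006, -0.719], [0.719, 0.003, 0.695], [0.006, -1.0, -0.003]]
ft_force: [11.1, 15.7, 0.5]
grip_width: -0.0001
```

Request:
apply_moves --targets '[[[-0.0033,-0.0027,0],[0,0,2.3],1],[[-0.0031,-0.0029,0],[0,0,2.3],1],[[-0.003,-0.003,0],[0,0,2.3],1]]'

```text
t: 4.6
tcp_pos: [0.51, 0.104, 0.0891]
ee_rot: [[0.604, 0.003, -0.797], [0.797, 0.001, 0.604], [0.003, -1.0, -0.002]]
ft_force: [1.7, 3.2, 1.6]
grip_width: 0.0004
```

Request:
apply_moves --targets '[[[-0.003,-0.003,0],[0,0,2.3],1],[[-0.0029,-0.0031,0],[0,0,2.3],1],[[-0.0028,-0.0032,0],[0,0,2.3],1]]'

```text
t: 4.9
tcp_pos: [0.5023, 0.0963, 0.0893]
ee_rot: [[0.504, 0.006, -0.863], [0.863, 0.005, 0.505], [0.007, -1.0, -0.003]]
ft_force: [1.6, 5.8, 0.9]
grip_width: -0.0
```

```bash
python3 look.py 4
```

```text
[0.5011 0.0945 0.0892] [1.  3.6 3.1] r 0.10575347253015849 ang 2.4495807063172705 toolang 2.613207871738671 5.0 [-0.05  0.5   1.65  0.    0.99 -1.09]
```

View pics/w4.png

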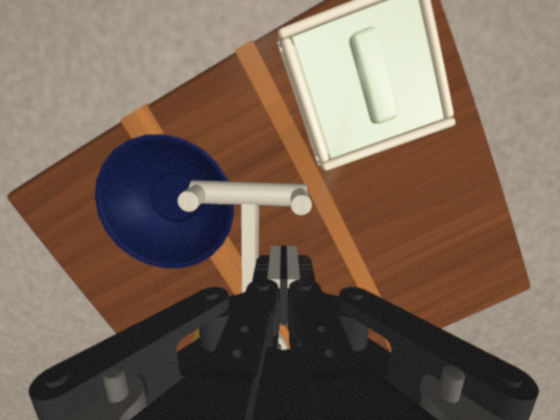

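View pics/s4.png

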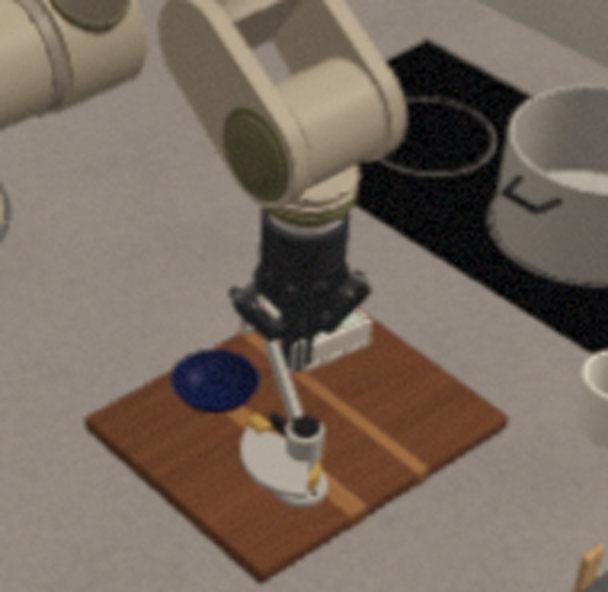

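Request:
apply_moves --targets '[[[-0.0026,-0.0033,0],[0,0,2.3],1],[[-0.0025,-0.0034,0],[0,0,2.3],1]]'

```text
t: 5.2
tcp_pos: [0.4967, 0.0893, 0.0893]
ee_rot: [[0.434, 0.005, -0.901], [0.901, 0.005, 0.434], [0.006, -1.0, -0.002]]
ft_force: [6.8, 21.5, 1.3]
grip_width: 0.0001
```

```bash
python3 look.py 5
```

```text
[0.4962 0.0883 0.0892] [1.5 5.4 1.9] r 0.10588490071665628 ang 2.523597474857679 toolang 2.6929366721806955 5.3 [-0.06  0.49  1.66  0.    0.98 -1.18]
```

View pics/w5.png

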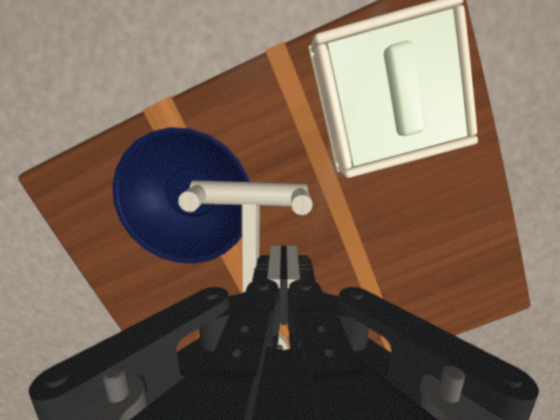

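Request:
apply_moves --targets '[[[-0.0012,-0.0017,0],[0,0,1.1],1],[[-0.0012,-0.0018,0],[0,0,1.2],1]]'

```text
t: 5.5
tcp_pos: [0.4939, 0.0851, 0.0893]
ee_rot: [[0.398, 0.003, -0.917], [0.917, 0.003, 0.398], [0.004, -1.0, -0.002]]
ft_force: [3.3, 11.4, 2.8]
grip_width: 0.0
```

Request:
apply_moves --targets '[[[-0.0011,-0.0018,0],[0,0,1.1],1],[[-0.0011,-0.0018,0],[0,0,1.2],1]]'

```text
t: 5.7
tcp_pos: [0.4913, 0.081, 0.0892]
ee_rot: [[0.36, 0.002, -0.933], [0.933, 0.002, 0.36], [0.003, -1.0, -0.001]]
ft_force: [0.9, 7.7, 3.4]
grip_width: -0.0001
```

Request:
apply_moves --targets '[[[-0.001,-0.0018,0],[0,0,1.1],1],[[-0.001,-0.0019,0],[0,0,1.2],1]]'

```text
t: 5.9
tcp_pos: [0.4891, 0.077, 0.0891]
ee_rot: [[0.322, 0.002, -0.947], [0.947, 0.001, 0.322], [0.002, -1.0, -0.001]]
ft_force: [-0.7, 6.7, 4.9]
grip_width: -0.0004
```

```bash
python3 look.py 6
```

```text
[0.4888 0.0763 0.0889] [-0.7 -0.   0.3] r 0.10588023488391803 ang 2.6567861521371596 toolang 2.813242206483049 6.0 [-0.08  0.48  1.69 -0.    0.97 -1.33]
```

View pics/w6.png

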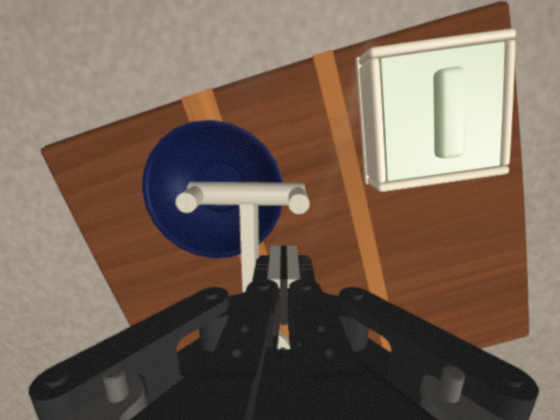

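Request:
apply_moves --targets '[[[0,0,0],[0,0,0],1],[[0,0,0],[0,0,0],1]]'

```text
t: 6.2
tcp_pos: [0.4885, 0.0762, 0.0883]
ee_rot: [[0.322, -0.0, -0.947], [0.947, -0.0, 0.322], [-0.0, -1.0, 0.0]]
ft_force: [0.2, -0.5, 0.4]
grip_width: 0.0003
```

```bash
python3 look.py 7
```

```text
[0.4884 0.0763 0.0883] [ 0.1 -0.4 -0.8] r 0.10622278260661372 ang 2.6592346854111035 toolang 2.8137378647554483 6.3 [-0.08  0.48  1.69 -0.    0.97 -1.33]
```

View pics/w7.png

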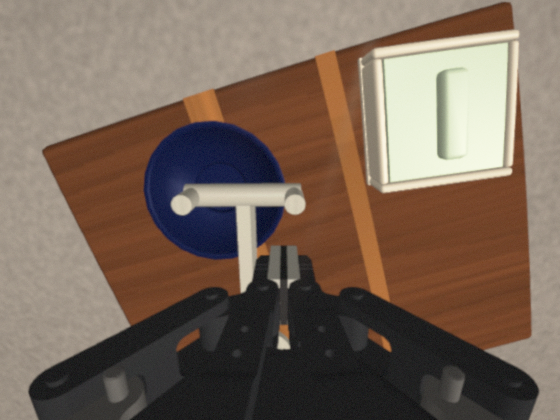

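View pics/s7.png

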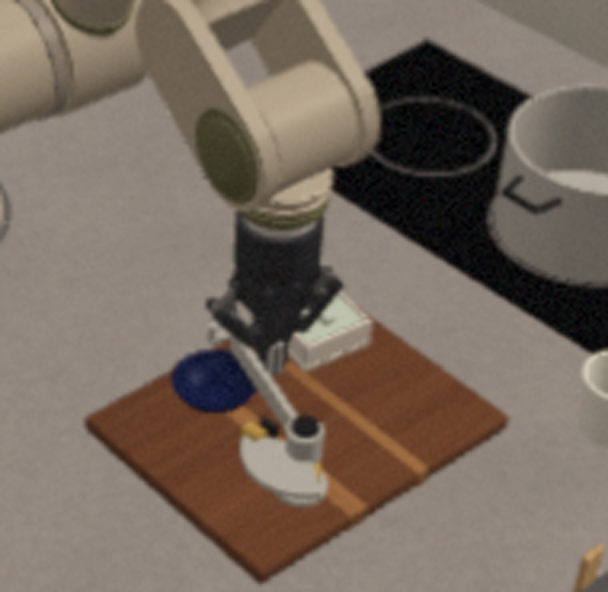

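Request:
apply_moves --targets '[[[0,0,0],[0,0,0],1],[[0,0,0],[0,0,0],1]]'

```text
t: 6.5
tcp_pos: [0.4883, 0.0763, 0.0883]
ee_rot: [[0.322, -0.0, -0.947], [0.947, -0.0, 0.322], [-0.0, -1.0, 0.0]]
ft_force: [-0.1, -1.1, -0.5]
grip_width: -0.0003
```

```bash
python3 look.py 8; python3 - <<'E'
import cv2,numpy as np
a=cv2.imread('pics/w7.png')[170:300,150:330];b=cv2.imread('pics/w8.png')[170:300,150:330]
cv2.imwrite('pics/cmp.png',cv2.resize(np.hstack([a,b]),None,fx=2.2,fy=2.2))
from h import *
c=cam('scene');save(c,'s8c.png',(275,150,335,225),8)
c=cam('top');save(c,'t8.png',(170,175,290,275),6)
E
```

```text
[0.4883 0.0764 0.0883] [-0.5  0.5 -0.3] r 0.10630328370596423 ang 2.65874525174788 toolang 2.814232031582807 6.6 [-0.08  0.48  1.69 -0.    0.97 -1.33]
```

View pics/cmp.png

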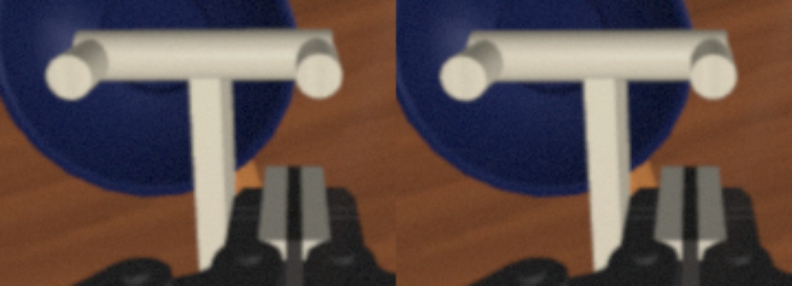

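View pics/s8c.png

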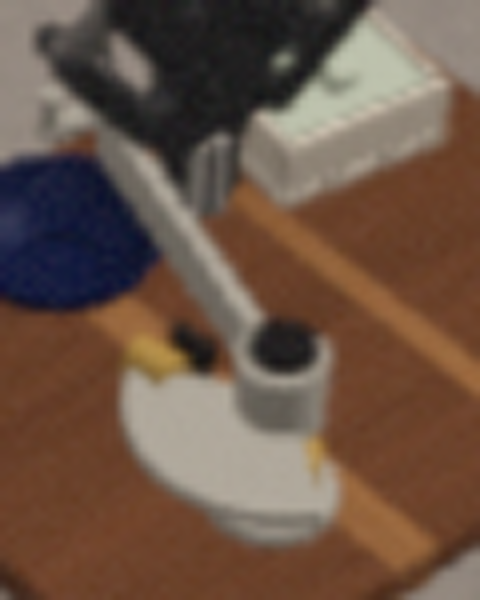

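View pics/t8.png

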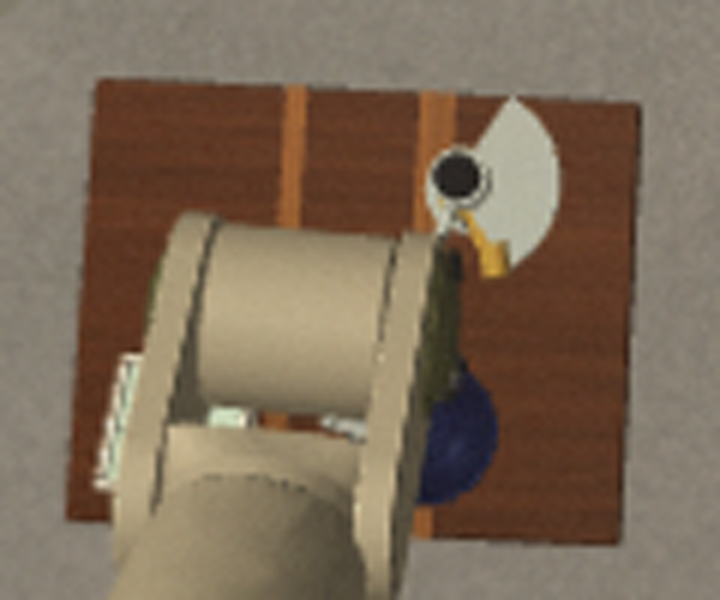

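Request:
apply_moves --targets '[[[-0.001,-0.0019,0],[0,0,1.1],1],[[-0.0009,-0.0019,0],[0,0,1.2],1]]'

```text
t: 6.9
tcp_pos: [0.4865, 0.0729, 0.0884]
ee_rot: [[0.282, 0.001, -0.96], [0.96, 0.001, 0.282], [0.001, -1.0, -0.0]]
ft_force: [0.7, 3.6, 0.2]
grip_width: 0.0
```

Request:
apply_moves --targets '[[[-0.0009,-0.0019,0],[0,0,1.1],1],[[-0.0008,-0.002,0],[0,0,1.2],1]]'

```text
t: 7.1
tcp_pos: [0.4846, 0.0686, 0.0883]
ee_rot: [[0.243, -0.0, -0.97], [0.97, 0.0, 0.243], [0.0, -1.0, 0.0]]
ft_force: [0.8, 1.5, 0.6]
grip_width: -0.0001
```

```bash
python3 look.py 9;python3 plan.py 2.89 3.09 10
```

```text
[0.4846 0.0682 0.0883] [-1.   0.   1.1] r 0.10625676831968209 ang 2.7433292517607017 toolang 2.895467669346903 7.2 [-0.1   0.47  1.7  -0.    0.97 -1.43]
from actual to P(t0): [0.00022952 0.00042737]
2.91 [-0.0008 -0.002 ] deg 1.15
2.93 [-0.0008 -0.002 ] deg 1.15
2.95 [-0.0007 -0.002 ] deg 1.15
2.97 [-0.0007 -0.002 ] deg 1.15
2.99 [-0.0007 -0.002 ] deg 1.15
3.01 [-0.0006 -0.002 ] deg 1.15
3.03 [-0.0006 -0.002 ] deg 1.15
3.05 [-0.0005 -0.0021] deg 1.15
3.07 [-0.0005 -0.0021] deg 1.15
3.09 [-0.0004 -0.0021] deg 1.15
```

View pics/w9.png

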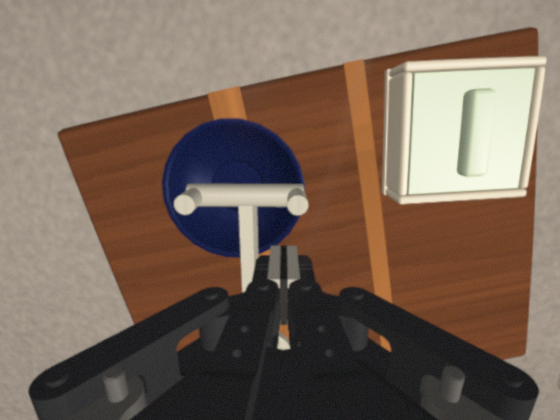

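Request:
apply_moves --targets '[[[-0.0008,-0.002,0],[0,0,1.1],1],[[-0.0008,-0.002,0],[0,0,1.2],1]]'

```text
t: 7.4
tcp_pos: [0.4831, 0.0645, 0.0883]
ee_rot: [[0.204, -0.0, -0.979], [0.979, -0.0, 0.204], [-0.0, -1.0, 0.0]]
ft_force: [1.0, 0.2, -0.6]
grip_width: -0.0003
```

Request:
apply_moves --targets '[[[-0.0007,-0.002,0],[0,0,1.1],1],[[-0.0007,-0.002,0],[0,0,1.2],1]]'

```text
t: 7.6
tcp_pos: [0.4817, 0.0604, 0.0883]
ee_rot: [[0.164, -0.0, -0.986], [0.986, -0.0, 0.164], [-0.0, -1.0, 0.0]]
ft_force: [-0.5, -0.1, 0.3]
grip_width: 0.0002
```

Request:
apply_moves --targets '[[[-0.0007,-0.002,0],[0,0,1.1],1],[[-0.0006,-0.002,0],[0,0,1.2],1]]'

```text
t: 7.8
tcp_pos: [0.4804, 0.0564, 0.0883]
ee_rot: [[0.125, -0.0, -0.992], [0.992, -0.0, 0.125], [-0.0, -1.0, -0.0]]
ft_force: [0.3, 0.1, -0.4]
grip_width: -0.0001
```

```bash
python3 look.py 10;python3 - <<'E'
from h import *
c=cam('scene');save(c,'s10c.png',(275,150,335,225),8)
E
```

```text
[0.4804 0.0564 0.0883] [0.4 0.1 0.5] r 0.1062289054346269 ang 2.8610750497649295 toolang 3.0155996000203786 7.9 [-0.13  0.47  1.72 -0.    0.96 -1.57]
```

View pics/w10.png

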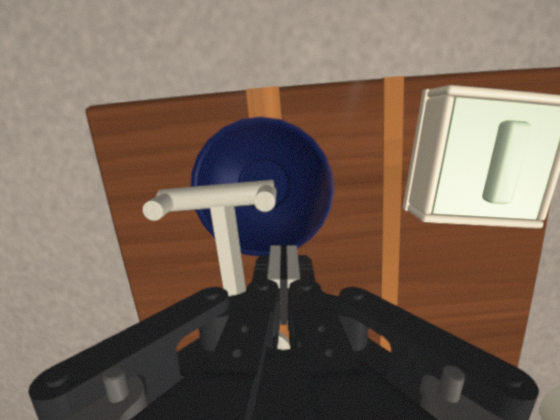

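View pics/s10c.png

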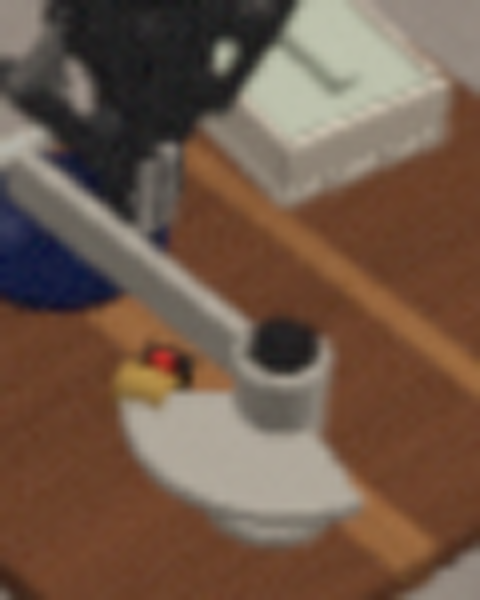

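The pin has popped up (red at about (163,358) in the crop) and the bar has run ahead of the finger. I'm backing off and looking.

Request:
apply_moves --targets '[[[0.001,0.01,0],[0,0,0],1],[[0.001,0.01,0],[0,0,0],1],[[0,0,0.03],[0,0,0],1],[[0,0,0.04],[0,0,0],1],[[0,0,0.04],[0,0,0],1]]'

```text
t: 8.45
tcp_pos: [0.4821, 0.0778, 0.1995]
ee_rot: [[0.125, -0.001, -0.992], [0.992, 0.0, 0.125], [0.0, -1.0, 0.001]]
ft_force: [1.4, -0.3, 0.5]
grip_width: -0.0001
```

Request:
apply_moves --targets '[[[-0.03,0.01,0.02],[0,0,0],1],[[-0.03,0.01,0],[0,0,0],1],[[-0.03,0.01,0],[0,0,0],1],[[0,0,0],[0,0,0],1]]'

```text
t: 8.85
tcp_pos: [0.3894, 0.1084, 0.2186]
ee_rot: [[0.124, -0.001, -0.992], [0.992, 0.0, 0.124], [0.0, -1.0, 0.001]]
ft_force: [-1.6, 0.2, -0.3]
grip_width: -0.0003
```

```bash
python3 look.py 11;python3 - <<'E'
from h import *
c=cam('scene');save(c,'s11c.png',(265,150,335,225),8)
c=cam('top');save(c,'t11.png',(170,175,290,275),6)
E
```

```text
[0.3925 0.1074 0.2187] [ 0.5 -0.4 -0.1] r 0.20631060055732667 ang 2.741382941970292 toolang 3.016291087434998 8.95 [-0.03  0.16  1.72 -0.    1.26 -1.47]
```

View pics/w11.png

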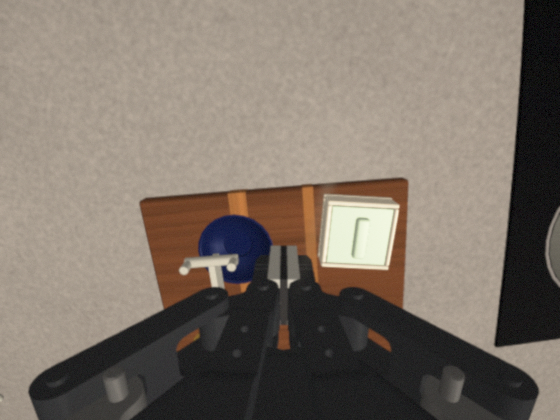

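View pics/s11c.png

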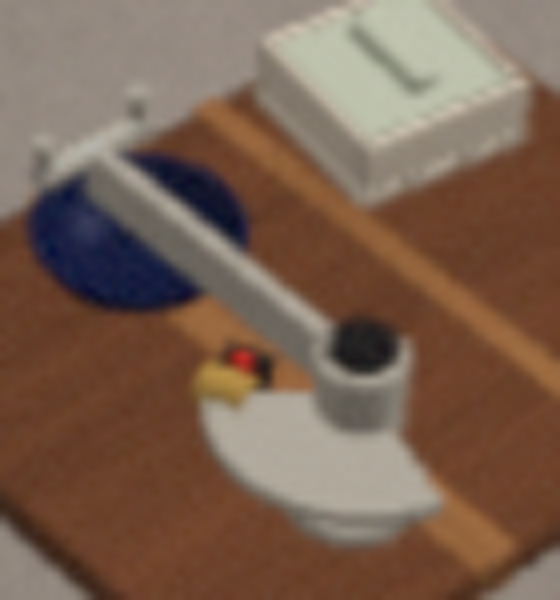

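View pics/t11.png

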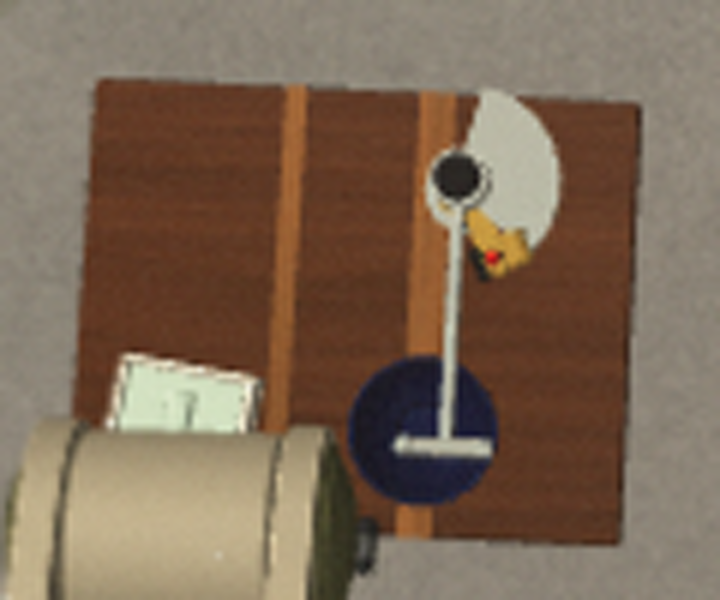

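The top view shows the bar along (457,175)→(446,440), with the red pin at (491,257). I want a closer look from above the hub to confirm it's fully home.

Request:
apply_moves --targets '[[[0.03,-0.01,0.03],[0,0,0],1],[[0.04,-0.02,0.01],[0,0,0],1],[[0.04,-0.02,0],[0,0,0],1],[[0.04,-0.02,0],[0,0,0],1],[[0.04,-0.02,0],[0,0,0],1]]'

```text
t: 9.55
tcp_pos: [0.5847, 0.0153, 0.2577]
ee_rot: [[0.127, -0.0, -0.992], [0.992, 0.0, 0.127], [0.0, -1.0, 0.0]]
ft_force: [0.6, -0.8, 0.1]
grip_width: 0.0
```

Request:
apply_moves --targets '[[[0.02,-0.01,0],[0,0,0],1],[[0,0,0],[0,0,0],1],[[0,0,0],[0,0,0],1]]'

```text
t: 9.85
tcp_pos: [0.6027, 0.0065, 0.2574]
ee_rot: [[0.127, -0.001, -0.992], [0.992, 0.0, 0.127], [0.0, -1.0, 0.001]]
ft_force: [0.1, -0.0, 0.0]
grip_width: 0.0002
```

```bash
python3 look.py 12
```

```text
[0.602  0.0071 0.2583] [ 0.5 -0.1 -1.2] r 0.02788312645033948 ang 5.488475280954933 toolang 3.0153869363022503 9.95 [-0.18  0.47  1.13  0.    1.54 -1.63]
```

View pics/w12.png

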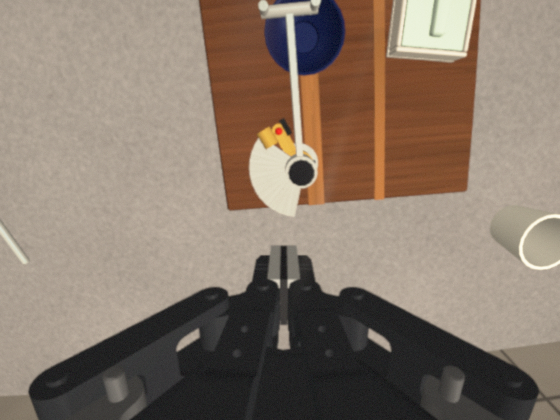

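```bash
python3 - <<'E'
from h import *
c=cam('wrist');save(c,'w12c.png',(230,100,340,220),5)
c2=cam('top')
import pickle
hub=at(c,301,172,.096)[:2];e=at(c,291,12,.09)[:2];pin=at(c,278,131,.07)[:2]
print(hub,e,pin)
f=lambda a:np.arctan2(*(a-hub)[::-1])%6.2832
print('bar',f(e),'swing',f(e)-1.5308,'pin',f(pin),np.linalg.norm(pin-hub))
E
```

```text
[0.57923408 0.02652318] [0.43956218 0.03362784] [0.53892465 0.0089069 ]
bar 3.09076961756238 swing 1.5599696175623798 pin 3.5536200883995517 0.043990724272236256
```

View pics/w12c.png

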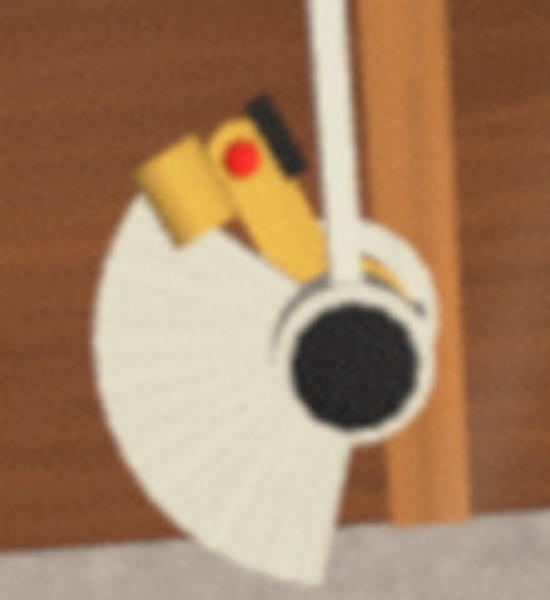

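```bash
python3 - <<'E'
from h import *
c=cam('wrist')
A=lambda u,v,z:at(c,230+u/5-.4,100+v/5-.4,z)[:2]
hub=A(355,366,.096)
def pol(p):
    d=p-hub;return np.hypot(*d).round(4),(np.arctan2(d[1],d[0])%6.2832).round(3)
print('bar L',pol(A(310,0,.087)),pol(A(328,240,.087)),'R',pol(A(346,0,.087)),pol(A(358,240,.087)))
for z in(.07,.08,.087):print(z,'rubber',pol(A(270,97,z)),pol(A(305,165,z)),'pin',pol(A(242,158,z)))
print('block', [pol(A(u,v,.07)) for u,v in((203,137),(237,210))])
E
```

```text
bar L (np.float64(0.0685), np.float64(3.148)) (np.float64(0.0239), np.float64(3.233)) R (np.float64(0.0679), np.float64(3.049)) (np.float64(0.0234), np.float64(2.985))
0.07 rubber (np.float64(0.053), np.float64(3.332)) (np.float64(0.0382), np.float64(3.263)) pin (np.float64(0.0444), np.float64(3.54))
0.08 rubber (np.float64(0.053), np.float64(3.333)) (np.float64(0.0386), np.float64(3.267)) pin (np.float64(0.0446), np.float64(3.533))
0.087 rubber (np.float64(0.0529), np.float64(3.333)) (np.float64(0.0389), np.float64(3.269)) pin (np.float64(0.0447), np.float64(3.528))
block [(np.float64(0.0521), np.float64(3.632)), (np.float64(0.0364), np.float64(3.71))]
```

The close view shows the pin up in the slot, just ahead of the plate's brass block, but the bar stands about 0.1 rad short of the rubber pad. I'll nudge it gently, watching the force, to make sure it's seated.

Request:
apply_moves --targets '[[[-0.03,0.015,0],[0,0,1],1],[[-0.03,0.015,0],[0,0,1],1],[[-0.03,0.015,0],[0,0,1],1],[[-0.033,0.014,0],[0,0,1.8],1],[[0,0,0],[0,0,0],1]]'

```text
t: 10.6
tcp_pos: [0.476, 0.0674, 0.2591]
ee_rot: [[0.04, -0.0, -0.999], [0.999, 0.0, 0.04], [0.0, -1.0, 0.0]]
ft_force: [0.3, 0.0, -0.7]
grip_width: 0.0001
```

Request:
apply_moves --targets '[[[0,0,-0.04],[0,0,0],1],[[0,0,-0.04],[0,0,0],1],[[0,0,-0.04],[0,0,0],1],[[0,0,-0.04],[0,0,0],1],[[0,0,-0.008],[0,0,0],1]]'

```text
t: 11.1
tcp_pos: [0.4781, 0.0657, 0.0874]
ee_rot: [[0.043, -0.006, -0.999], [0.999, 0.001, 0.043], [0.0, -1.0, 0.006]]
ft_force: [0.5, -0.5, 1.0]
grip_width: -0.0003
```

```bash
python3 look.py 13
```

```text
[0.4797 0.0656 0.0902] [-0.1 -0.1  0.4] r 0.10983045207312576 ang 2.78258337610368 toolang 3.098580048802373 11.2 [-0.11  0.46  1.71 -0.    0.97 -1.64]
```

View pics/w13.png

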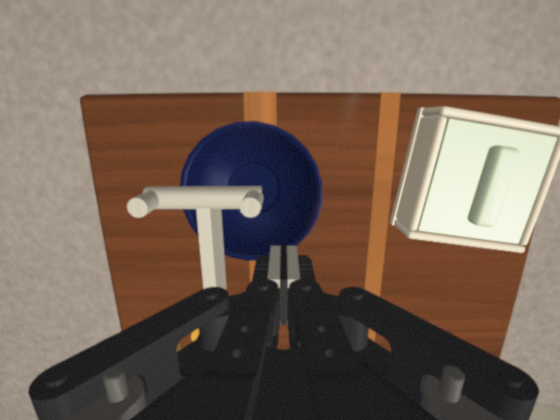

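Request:
apply_moves --targets '[[[0,-0.007,0],[0,0,0],1],[[0,-0.006,0],[0,0,0],1],[[0,0,0],[0,0,0],1]]'

```text
t: 11.5
tcp_pos: [0.4802, 0.0517, 0.0916]
ee_rot: [[0.044, 0.003, -0.999], [0.999, -0.001, 0.044], [-0.0, -1.0, -0.003]]
ft_force: [0.1, -0.6, 0.2]
grip_width: 0.0003
```

Request:
apply_moves --targets '[[[0,-0.002,0],[0,0,0],1],[[0,-0.001,0],[0,0,0],1]]'

```text
t: 11.7
tcp_pos: [0.4796, 0.0495, 0.0907]
ee_rot: [[0.043, 0.001, -0.999], [0.999, -0.0, 0.043], [-0.0, -1.0, -0.001]]
ft_force: [-1.1, 1.1, -0.1]
grip_width: -0.0002
```

Request:
apply_moves --targets '[[[0,-0.001,0],[0,0,0.6],1],[[0,-0.001,0],[0,0,0.5],1]]'

```text
t: 11.9
tcp_pos: [0.4795, 0.0477, 0.0904]
ee_rot: [[0.023, 0.0, -1.0], [1.0, -0.0, 0.023], [-0.0, -1.0, -0.0]]
ft_force: [0.2, 0.0, -0.8]
grip_width: 0.0001
```

Request:
apply_moves --targets '[[[0,-0.001,0],[0,0,0.6],1],[[0,-0.001,0],[0,0,0.5],1]]'

```text
t: 12.1
tcp_pos: [0.4794, 0.0457, 0.0902]
ee_rot: [[0.003, -0.0, -1.0], [1.0, 0.0, 0.003], [0.0, -1.0, 0.0]]
ft_force: [-0.2, 0.1, 0.6]
grip_width: 0.0004
```

Request:
apply_moves --targets '[[[0,-0.001,0],[0,0,0.6],1],[[0,-0.001,0],[0,0,0.5],1]]'

```text
t: 12.3
tcp_pos: [0.4793, 0.0437, 0.0903]
ee_rot: [[-0.016, -0.0, -1.0], [1.0, 0.0, -0.016], [0.0, -1.0, 0.0]]
ft_force: [-1.5, 2.7, -0.2]
grip_width: 0.0
```

Request:
apply_moves --targets '[[[0,-0.001,0],[0,0,0.6],1],[[0,-0.001,0],[0,0,0.5],1]]'

```text
t: 12.5
tcp_pos: [0.479, 0.0424, 0.0902]
ee_rot: [[-0.034, -0.001, -0.999], [0.999, 0.002, -0.034], [0.002, -1.0, 0.001]]
ft_force: [-1.9, 8.3, 1.6]
grip_width: -0.0004
```

```bash
python3 look.py 14
```

```text
[0.479  0.0424 0.0902] [-1.2  7.   0.6] r 0.1046082041333421 ang 2.993756792703552 toolang 3.175953103996865 12.6 [-0.16  0.46  1.72  0.    0.96 -1.77]
```

View pics/w14.png

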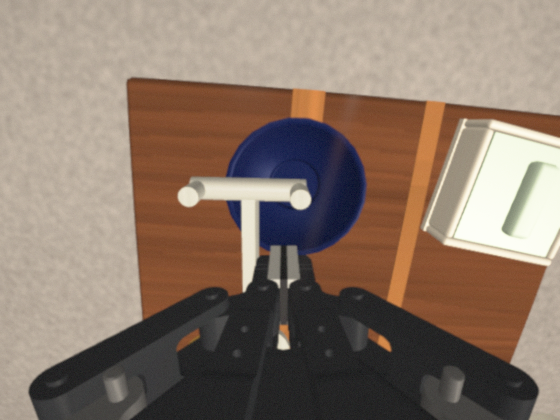

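Request:
apply_moves --targets '[[[0,-0.001,0],[0,0,0.4],1],[[0,0,0],[0,0,0],1]]'

```text
t: 12.8
tcp_pos: [0.4789, 0.0419, 0.0902]
ee_rot: [[-0.041, -0.001, -0.999], [0.999, 0.003, -0.041], [0.003, -1.0, 0.001]]
ft_force: [-1.0, 10.1, 2.0]
grip_width: -0.0003
```

Request:
apply_moves --targets '[[[0,-0.001,0],[0,0,0.4],1],[[0,0,0],[0,0,0],1]]'

```text
t: 13.0
tcp_pos: [0.4788, 0.0414, 0.0903]
ee_rot: [[-0.048, -0.001, -0.999], [0.999, 0.003, -0.048], [0.004, -1.0, 0.001]]
ft_force: [-1.6, 13.0, 0.8]
grip_width: 0.0002
```

It's firm at 13 N, against the rubber. I'm stopping here and backing off.

Request:
apply_moves --targets '[[[0,0.004,0],[0,0,0],1],[[0,0.01,0],[0,0,0],1],[[0,0.01,0],[0,0,0],1],[[0,0,0.04],[0,0,0],1],[[0,0,0.05],[0,0,0],1]]'

```text
t: 13.5
tcp_pos: [0.4786, 0.0644, 0.1801]
ee_rot: [[-0.049, -0.005, -0.999], [0.999, 0.0, -0.049], [0.0, -1.0, 0.005]]
ft_force: [0.7, -0.8, 0.3]
grip_width: 0.0
```

Request:
apply_moves --targets '[[[0.03,-0.012,0.04],[0,0,0],1],[[0.03,-0.012,0.04],[0,0,0],1],[[0.03,-0.012,0],[0,0,0],1],[[0.03,-0.012,0],[0,0,0],1],[[0,0,0],[0,0,0],1]]'

```text
t: 14.0
tcp_pos: [0.6002, 0.0154, 0.2571]
ee_rot: [[-0.047, 0.0, -0.999], [0.999, -0.001, -0.047], [-0.001, -1.0, -0.0]]
ft_force: [-0.6, 0.1, 0.2]
grip_width: -0.0001
```

```bash
python3 look.py 15; python3 - <<'E'
from h import *
c=cam('wrist');save(c,'w15c.png',(230,60,350,220),4)
E
```

```text
[0.5977 0.0167 0.2575] [-0.4 -0.2 -0.4] r 0.01839066766087645 ang 5.68938165146357 toolang 3.189652417057068 14.1 [-0.17  0.46  1.15 -0.    1.53 -1.79]
```

View pics/w15.png

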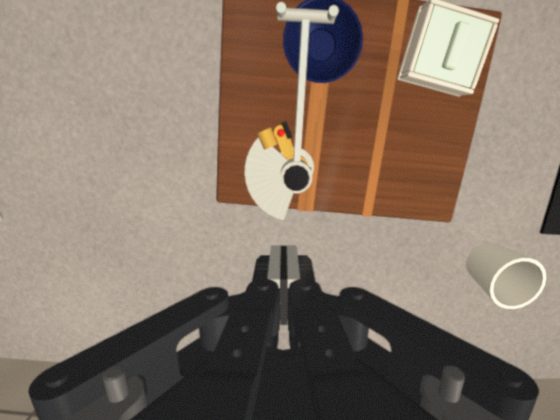

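View pics/w15c.png

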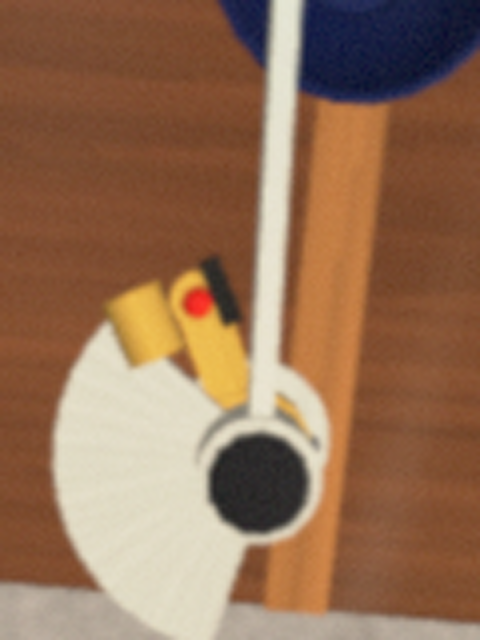

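```bash
python3 - <<'E'
from h import *
c=cam('wrist')
hub=at(c,295,177.5,.096)[:2];e=at(c,306,18,.087)[:2]
print(hub,e,np.arctan2(*(e-hub)[::-1])%6.2832)
A=lambda u,v:at(c,u,v,.07)[:2]
pin=A(230+199/4,60+302/4);d=pin-hub;print('pin',np.hypot(*d),np.arctan2(d[1],d[0])%6.2832)
d=A(230+172/4,60+305/4)-hub;print('block',np.arctan2(d[1],d[0])%6.2832)
c=cam('top');save(c,'t15.png',(170,175,290,275),6)
E
```

```text
[0.57685846 0.02670821] [0.43571662 0.02841646] 3.1294901577243417
pin 0.04144933555461703 3.5603959729151216
block 3.7142671586045832
```

View pics/t15.png

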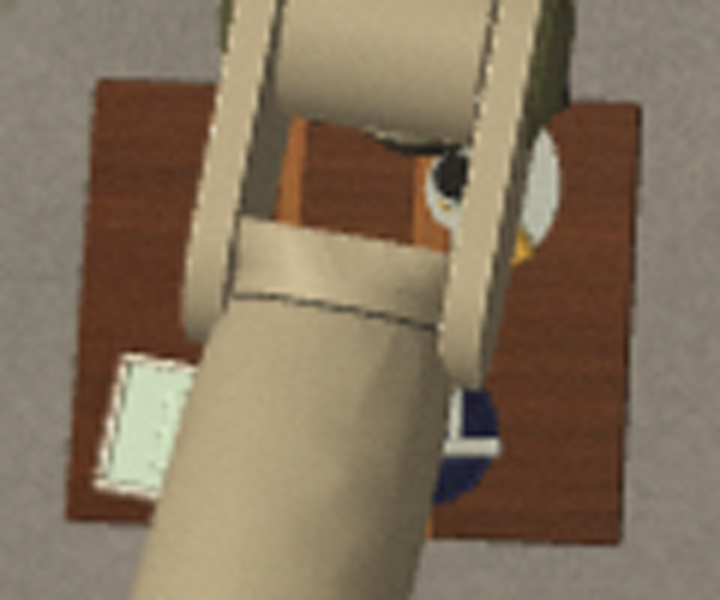

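```bash
python3 -c "
from station import *
s=state();print(s['t'],s['ft_force'],s['qvel'].round(3));print(job_done())"
```

```text
14.25 [-0.31457005  0.04938876  0.46327158] [-0.002 -0.002 -0.002 -0.001 -0.002 -0.   ]
the job is handed in; nothing more can be done
None
```

The ladle rest's bar is out over the navy dish and the red pin is up. I handed the job in at 14.25 s with the arm well clear and the wrist force near zero.

- **Pushing:** I pushed the bar round with the shut fingertips at about 105 mm out. It went over the hump, the pin popped up and the bar snapped on by itself to a swing of about 1.57 rad. The highest force I read was about 22 N. I only sampled force at the end of each move, so brief peaks between readings could have been higher.
- **Seating check:** I backed off and looked, and the bar stood about 0.1 rad from the rubber stop. I then nudged it gently until it felt firm at 13 N, and let go.
- **Last views:** The pin is still up between the plate's block and the stop. The bar rests at about 1.60 rad, having eased back a little from the rubber.
- **Surroundings:** The dish is where it started. The mould looked unmoved too, though the arm partly hid it in the last top view. I did not re-check the ladle, bottle, jar or cup positions.

One reading disagreed with the rest: I measured the remaining gap to the stop as 0.09 to 0.17 rad before the nudge, depending on which edge I used. I went by the firm feel at the stop and the pin being up.

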